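Sweep the counted nuts into the trough and shut its cover

ROBOT

A 6-joint arm with a two-finger parallel gripper is mounted at the origin on a cart in front of the work surface, level with it; the furniture and walls round the work are solid. World frame = base frame: x ahead of the robot, y to its left, z up, the work surface at z = 0. Lengths are in m, angles in rad, forces in N, time in s.
With the tool pointing down it reaches from about 0.25 to 0.725 m from the base axis. Payload 4 kg.
Tool frame: the origin (TCP) lies midway between the tips of the shut fingers; the grasp point (between the pads) lies 19 mm behind it; z points along the fingers, y is the line along which they close (so a half turn about z gives the same grasp; the last joint's range is limited). The gripper opens to 85 mm and grips with 20 to 120 N. Pads are 22 mm wide; open, the fingers measure 114 mm over their backs; the gripper's body (76 mm by 85 mm) begins 54 mm behind the grasp point. The pads swing forward as they close: fully open they stand 13 mm farther back than shut.
Start: joints at [1.325, 0.241, 0.005, 1.335, 0, 1.571], TCP at [0.122, 0.485, 0.231] pointing down, gripper open.
Joint ranges: [-2.72, 2.72], [-1.05, 1.87], [-1.09, 1.28], [-1.99, 2.15], [-1.42, 1.44], [-3.14, 3.14]. Speed limits (rad/s): [2.79, 2.79, 3.14, 3.14, 3.14, 3.14].

INTERFACE

Orientations are given as a unit quaternion [x, y, z, w].
In Python, from workcell import bot gives the robot as it stands. The module is installed in compiled form; this text tells all that it offers.
- The arm moves only by the tool jog_arm, never from a script. Its argument "deltas" is a list of rows, each an object with "fingers": the opening, from 0 (shut) to 1 (fully open); "delta_pos": the shift along the tool's x, y, z normalised to -1 to 1, where 1 is 300 mm, a list of three; "yaw": the turn about the tool's z normalised to -1 to 1, where 1 is pi/4 rad. A call has 1 to 12 rows; each row is the pose to reach, as a shift and turn from the pose commanded when the call began, along the tool's axes at that moment; what a row does not reach only later rows make up. A row lasts 1/10 s, in which the tool goes at most 50 mm and 8.59 degrees, less where a joint would pass 70% of its speed; a pose out of reach is approached as far as the arm can. A call with a number of a shift or a turn outside -1 to 1 is refused whole. A call with a gripper value outside its range is refused whole. The fingers move at their own pace and stop on an object; the grip force is fixed at half the most. Time passes only in rows, so rows that repeat a pose let the fingers close. It gives the time, the measured TCP pose, the force, the opening and the grip force at its end, in the units of the state.
- bot.get_obs(): the state, without advancing time (a new reading comes with each control period).
- bot.camera(name): name is "side" or "top"; returns a dict with "image" (400x640x3 uint8, red, green, blue), "range_z" (400x640 float32, m along the optical axis (not along the pixel's ray), 0 where there is no reading), "fx", "fy", "cx", "cy" (pixels), "rvec" (rotation vector, rad) and "tvec" (3), from world to camera coordinates, as OpenCV has them. Camera axes: x right, y down, z forward; pixel columns grow to the right and rows downward; lengths in m; the calibration is good to about 2 mm. A picture is of the moment at which its call begins.
- bot.job_done(): hands the job in; it is judged then, once.
The state is a dict: "clock": time; "joint_pos": joint angles; "joint_vel": joint speeds; "tau": joint torques, N m; "eef_pos": TCP position; "tool_rot": TCP orientation; "ft_force": force on the tool from outside, world axes, zero at the start; "ft_torque": the same for the moment, N m; "grip_width": finger opening in m; "grasp_force": force on a finger pad.
Only numpy, scipy, OpenCV 4.12 (cv2) and the standard library are available. Lean on these libraries where they do the work, as an engineer would, in place of code of your own. Each camera call takes 0.05 s, during which the arm holds its last target. There are 200 camera calls.

TASK

On the platform of the counting tray three flanged nuts lie among two plain round bushes, one tall and one short. Without picking anything up, sweep all three nuts across the platform and off its edge into the trough with your fingers, leaving both bushes standing on the platform. Then push the trough's hinged cover over until it is fully shut, and leave the screwdriver and the chisel beside the tray undisturbed.

Things in the scene. Friction and masses are not known exactly. Their poses are not given: they have to be found in the camera images.
- tray: grey sheet-steel counting tray, fixed. Origin on the bench under the middle of the platform's edge over the trough; +x level across the platform to the trough, +y along the trough, z up. Platform: flat, 60 mm above the bench, x -145 to 0 mm, y -132 to +132 mm; a bead 4 mm high and 4 mm wide round its three outer sides, none at x = 0
- trough (a point): middle of the trough's floor (tray x = 30, y = 0, 7 mm above the bench; same axes). The trough is open above, 60 mm wide (tray x 0 to 60), 258 mm long, 53 mm deep below the platform; its outer wall is 3 mm thick and as high as the platform. At the -y end a pouring spout sticks out 32 mm, above an end wall 34 mm high
- cover (a joint): hinge of the trough's cover, rad: 0 = shut (lying flat over the trough at platform height), 1.57 = standing upright on the trough's outer wall, growing as it leans outward, away from the platform, to at most 2.0. It stands between 1.45 and 1.85 at the start. A friction hinge: the cover stays at any angle; about 1 N at its free edge moves it
- cover_hinge (a point): middle of the cover's hinge line: x = 62 mm, y = 0, 60 mm high in the tray's frame; the line runs along the tray's y
- cover_edge (a point): middle of the cover's free edge, a rolled edge 6 mm thick. The cover is a steel sheet 2 mm thick, 258 mm long along y, 64 mm from hinge to free edge; shut, the free edge rests over the platform at x = -2 mm
- nut_1: forged steel wheel nut, grey: a hexagon 30 mm across flats on a round flange 42 mm wide and 4 mm thick, 22 mm tall in all, 70 g, flange down; one of three alike. Origin at the centre of its underside, z up through its hole
- nut_2: forged steel wheel nut, grey: a hexagon 30 mm across flats on a round flange 42 mm wide and 4 mm thick, 22 mm tall in all, 70 g, flange down; one of three alike. Origin at the centre of its underside, z up through its hole
- nut_3: forged steel wheel nut, grey: a hexagon 30 mm across flats on a round flange 42 mm wide and 4 mm thick, 22 mm tall in all, 70 g, flange down; one of three alike. Origin at the centre of its underside, z up through its hole
- tall_bush: plain steel bush, a thick-walled hollow cylinder 38 mm in diameter, 50 mm tall, 200 g, standing on its end on the platform. Origin at the centre of its underside, z up. It must stay standing on the platform; small nudges do not matter
- short_bush: plain bronze bush, a thick-walled hollow cylinder 44 mm in diameter, 40 mm tall, 220 g, standing on its end on the platform. Origin at the centre of its underside, z up. It must stay standing on the platform; small nudges do not matter
- screwdriver: screwdriver with a teal handle, 186 mm long, lying on the bench; bystander. Origin at its middle, on the bench
- chisel: cold chisel, a dark steel bar 16 mm thick and 160 mm long, lying on the bench; bystander. Origin at its middle, on the bench

How it is judged:
By the outcome, as a careful person would: the job done as asked, in the order asked, and still so for the second after the job is handed in, with the robot touching nothing.
It also fails if it takes over 58 s, if anything falls off the work surface, if the arm or the gripper's body presses on something with over 40 N, if the wrist force passes 120 N, or if a joint passes its speed limit or range.

## Working session

There is one attempt and no reset: what is moved stays moved. The work goes in short steps, Python scripts to look and compute and a tool call to move; the robot and the scene stay as the last step left them, time stands still between calls to the robot, and variables do not carry over. Pictures are saved under pics/ and viewed, at most 10 in all, crops included, and the job is handed in when it is done.

Besides the shell and the picture viewer there is one more tool, called after ">>>" as name(argument=value, ...), one argument or row to a line, values as JSON. jog_arm: Moves the arm, as the interface text tells. Scaled input: -1 to 1 covers 300 mm each way for a shift and pi/4 rad each way for a turn. Its arguments: {"type":"object","properties":{"deltas":{"type":"array","items":{"type":"object","properties":{"fingers":{"type":"number"},"delta_pos":{"type":"array","items":{"type":"number"}},"yaw":{"type":"number"}}}}},"required":["deltas"]}

```bash
mkdir -p pics
cat > h.py <<'E'
import numpy as np, cv2
from workcell import bot
def shot(name,fn=None):
    c=bot.camera(name)
    if fn: cv2.imwrite('pics/'+fn,c['image'][:,:,::-1])
    return c
def cloud(c):
    R,_=cv2.Rodrigues(np.array(c['rvec'],float)); z=c['range_z']
    v,u=np.mgrid[:z.shape[0],:z.shape[1]]
    p=np.stack([(u-c['cx'])/c['fx']*z,(v-c['cy'])/c['fy']*z,z],-1)
    w=(p-np.array(c['tvec']).ravel())@R
    w[z==0]=np.nan
    return w
E
python3 - <<'E'
from h import *
import pickle
for n in('top','side'):
    c=shot(n,n+'0.png'); pickle.dump(c,open(n+'0.pkl','wb'))
    R,_=cv2.Rodrigues(np.array(c['rvec'],float)); print(n,-R.T@np.array(c['tvec']).ravel())
o=bot.get_obs(); print(o)
E
```

```text
top [ 0.41777252 -0.13935816  1.17927155]
side [ 0.18742942 -1.10314868  0.61255569]
{'clock': 0.1, 'joint_pos': array([1.32500122e+00, 2.41321750e-01, 3.86552739e-03, 1.33520189e+00,
       4.39936739e-05, 1.57077051e+00]), 'joint_vel': array([ 0.00040576, -0.00324085,  0.00217136, -0.00100863, -0.0006042 ,
       -0.00031135]), 'tau': array([ 1.47388007e-03, -3.73138261e+01,  2.53009683e+01,  1.08694844e-02,
        1.13280760e-04,  1.41313542e-06]), 'eef_pos': array([0.12151383, 0.48442913, 0.23051243]), 'tool_rot': array([ 1.22575574e-01,  9.92458746e-01, -9.21173343e-04, -1.35959486e-04]), 'ft_force': array([-0.84879444,  0.34063974, -0.47118668]), 'ft_torque': array([ 0.01000087,  0.0474787 , -0.03174126]), 'grasp_force': 0.0, 'grip_width': 0.08590255160039081}
```

View pics/top0.png

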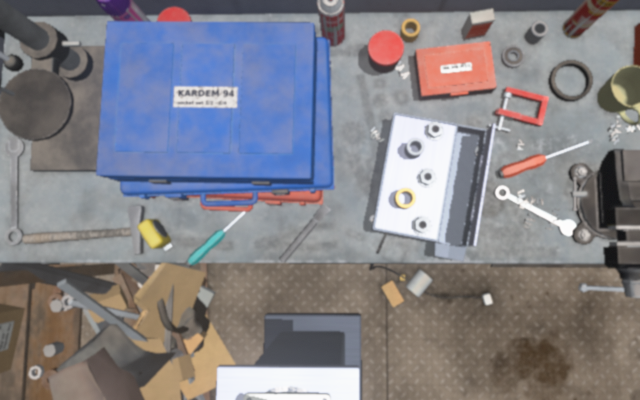

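View pics/side0.png

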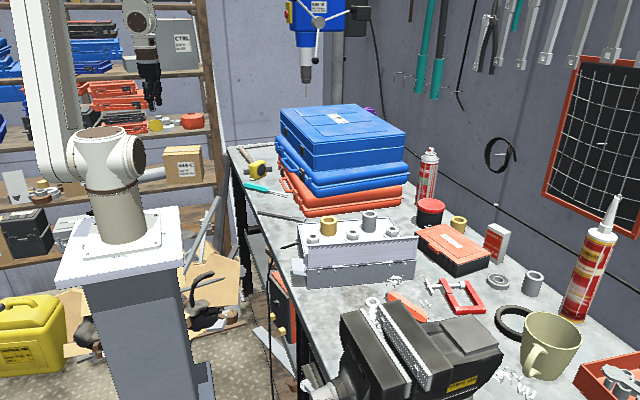

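The top view shows the tray with its trough to the right (world -y). The nuts are near (434,130), (427,177) and (421,225). The tall bush is at (414,149) and the short one at (405,198). The cover stands along (485,185), and a tall blue case is to the left. Next I'll get positions.

```bash
python3 - <<'E'
from h import *
import pickle
c=pickle.load(open('top0.pkl','rb')); w=cloud(c)
x,y,z=w[...,0],w[...,1],w[...,2]
# platform points
v,u=np.mgrid[:400,:640]
roi=(u>365)&(u<500)&(v>105)&(v<260)
pl=roi&(abs(z-.06)<.004)&(u<475)
n,l,st,ce=cv2.connectedComponentsWithStats(pl.astype(np.uint8))
k=1+np.argmax(st[1:,4]); P=w[l==k]; print('plat',len(P),np.median(P[:,2]))
r=cv2.minAreaRect((P[:,:2]*1000).astype(np.float32)); print(r,cv2.boxPoints(r))
print(np.round(w[105:262:6,440,2]*1000))
m=roi&(z>.07)&(u<470)
n,l,st,ce=cv2.connectedComponentsWithStats(m.astype(np.uint8))
for i in range(1,n):
    if st[i,4]<8: continue
    Q=w[l==i]; t=Q[Q[:,2]>Q[:,2].max()-.006]
    print('obj',ce[i],st[i,4],np.round(cv2.minEnclosingCircle((t[:,:2]*1000).astype(np.float32)),1) if 0 else cv2.minEnclosingCircle((t[:,:2]*1000).astype(np.float32)),np.round(Q[:,2].max()*1000,1))
m=roi&(z>.07)&(u>=465); Q=w[m]*1000; print('cover',len(Q),Q.min(0),Q.max(0)); 
T=Q[Q[:,2]>112];print(np.round(T[::6]))
L=w[(u<365)&(u>300)&(v>100)&(v<210)&(z>.03)]*1000; print('case',L.min(0),L.max(0))
E
python3 - <<'E'
import cv2
a=cv2.imread('pics/top0.png')[95:270,300:640]
cv2.imwrite('pics/crop.png',cv2.resize(a,None,fx=2.35,fy=2.35,interpolation=cv2.INTER_CUBIC))
E
```

```text
plat 6053 0.05971743579842137
((570.203125, -286.49853515625), (155.75738525390625, 264.59149169921875), 79.4957504272461) [[ 425.9265  -338.95346]
 [ 686.08386 -387.1907 ]
 [ 714.47974 -234.04361]
 [ 454.3224  -185.80637]]
[ 2.  0. -1. 59. 79. 71. 60. 57. 58. 60. 59. 60. 63. 64. 61. 58. 59. 61.
 59. 56. 61.  6.  7. 34. 38. 42.  2.]
obj [434.50810811 129.47027027] 185 ((670.6151123046875, -322.8991394042969), 16.846023559570312) 86.3
obj [413.92277992 147.72200772] 259 ((627.3310546875, -275.6954040527344), 18.802961349487305) 115.4
obj [426.96089385 176.68156425] 179 ((566.5406494140625, -303.5350036621094), 15.624833106994629) 86.8
obj [404.66023166 198.01930502] 259 ((520.2849731445312, -254.62899780273438), 21.879621505737305) 104.3
obj [421.90710383 224.67213115] 183 ((464.6075134277344, -291.9066467285156), 16.39523696899414) 85.2
obj [469.  241.5] 8 ((423.49249267578125, -389.44354248046875), 2.185551166534424) 85.1
cover 898 [ 421.24946909 -438.19931533   70.07161083] [ 672.85823275 -386.67339099  130.88681291]
[[ 671. -434.  124.]
 [ 667. -434.  124.]
 [ 663. -436.  130.]
 [
[... 1005 characters left out ...]

 [ 507. -409.  124.]
 [ 502. -402.  126.]
 [ 500. -406.  126.]
 [ 496. -402.  124.]
 [ 494. -405.  128.]
 [ 490. -401.  129.]
 [ 488. -403.  128.]
 [ 484. -399.  126.]
 [ 482. -403.  128.]
 [ 478. -399.  120.]
 [ 476. -399.  126.]
 [ 472. -397.  116.]
 [ 470. -400.  124.]
 [ 468. -401.  128.]
 [ 464. -395.  125.]
 [ 462. -399.  126.]
 [ 458. -395.  125.]
 [ 456. -399.  125.]
 [ 452. -395.  125.]
 [ 448. -392.  117.]
 [ 445. -395.  125.]
 [ 442. -392.  118.]
 [ 439. -394.  127.]
 [ 435. -390.  127.]
 [ 433. -395.  124.]
 [ 429. -388.  126.]
 [ 427. -390.  127.]
 [ 423. -388.  117.]
 [ 421. -389.  130.]]
case [ 509.36823051 -105.9417842    30.30048722] [723.99560175 -30.26644013 250.61385439]
```

View pics/crop.png

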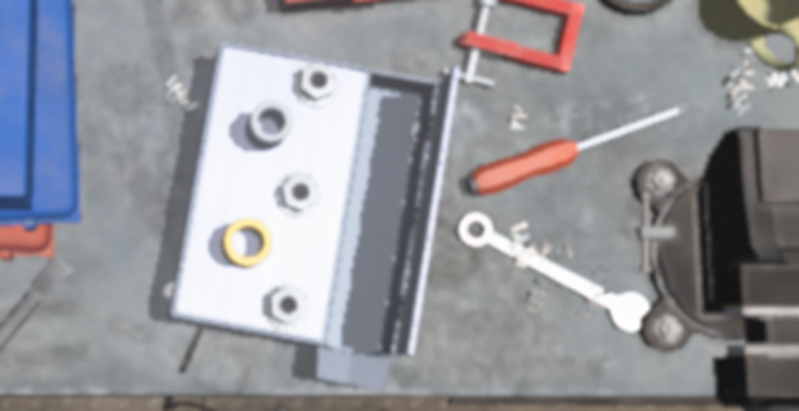

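```bash
cat >> h.py <<'E'
from scipy.spatial.transform import Rotation as Rn
O=np.array([.558,-.352]); A=np.deg2rad(-10.4)
TX=np.array([np.sin(A),-np.cos(A)]); TY=np.array([np.cos(A),np.sin(A)])
def tray(tx,ty,z): return np.r_[O+TX*tx/1e3+TY*ty/1e3,z/1e3]
def delta(p):   # tool-frame normalised shift from the pose now
    o=bot.get_obs(); return np.round(Rn.from_quat(o['tool_rot']).inv().apply(np.array(p)-o['eef_pos'])/.3,3)
def state():
    o=bot.get_obs(); R=Rn.from_quat(o['tool_rot']).as_matrix(); d=o['eef_pos'][:2]-O
    print('t',round(o['clock'],2),'tray',np.round([d@TX*1e3,d@TY*1e3,o['eef_pos'][2]*1e3],1),'yawerr_tooly-trayy deg',np.round(np.degrees(np.arctan2(R[1,1],R[0,1])-A),2),'q',np.round(o['joint_pos'],2),'F',np.round(o['ft_force'],1),'w',round(o['grip_width'],4))
E
python3 - <<'E'
from h import *
state(); print(delta([.34,.16,.26]))
E
```

```text
t 0.1 tray [-743.9 -580.3  230.5] yawerr_tooly-trayy deg 86.32 q [1.33 0.24 0.   1.34 0.   1.57] F [-0.8  0.3 -0.5] w 0.0859
[-0.97  -0.872 -0.097]
```

>>> jog_arm(
  deltas=[
    {"delta_pos":[-0.2,-0.2,-0.1],"yaw":0.15,"fingers":1},
    {"delta_pos":[-0.35,-0.3,-0.1],"yaw":0.3,"fingers":1},
    {"delta_pos":[-0.45,-0.4,-0.1],"yaw":0.45,"fingers":1},
    {"delta_pos":[-0.55,-0.5,-0.1],"yaw":0.6,"fingers":1},
    {"delta_pos":[-0.65,-0.6,-0.1],"yaw":0.75,"fingers":1},
    {"delta_pos":[-0.75,-0.7,-0.1],"yaw":0.85,"fingers":1},
    {"delta_pos":[-0.85,-0.8,-0.1],"yaw":0.95,"fingers":1},
    {"delta_pos":[-0.97,-0.87,-0.1],"yaw":0.95,"fingers":1},
    {"delta_pos":[-0.97,-0.87,-0.1],"yaw":0.95,"fingers":1},
    {"delta_pos":[-0.97,-0.87,-0.1],"yaw":0.95,"fingers":1},
  ],
)

```text
clock: 1.1
eef_pos: [0.3406, 0.16, 0.2609]
tool_rot: [0.478, 0.879, -0.0, -0.001]
ft_force: [0.2, 0.1, -0.2]
grip_width: 0.0855
grasp_force: 0.0
```

Run:
```python
from h import *
state(); print(delta([.42,-.13,.26]),delta(tray(-92,53,180)))
```

```text
t 1.1 tray [-464.3 -306.3  260.9] yawerr_tooly-trayy deg 43.35 q [ 0.44 -0.02 -0.21  1.38  0.    1.43] F [ 0.2  0.1 -0.2] w 0.0855
[-0.955 -0.304  0.003] [-1.725  0.019  0.269]
```

>>> jog_arm(
  deltas=[
    {"delta_pos":[-0.15,-0.05,0],"yaw":0.15,"fingers":1},
    {"delta_pos":[-0.3,-0.1,0],"yaw":0.3,"fingers":1},
    {"delta_pos":[-0.45,-0.15,0],"yaw":0.45,"fingers":1},
    {"delta_pos":[-0.6,-0.2,0],"yaw":0.6,"fingers":1},
    {"delta_pos":[-0.7,-0.25,0],"yaw":0.75,"fingers":1},
    {"delta_pos":[-0.8,-0.3,0],"yaw":0.9,"fingers":1},
    {"delta_pos":[-0.9,-0.3,0],"yaw":0.963,"fingers":1},
    {"delta_pos":[-0.96,-0.3,0],"yaw":0.963,"fingers":1},
    {"delta_pos":[-0.96,-0.3,0],"yaw":0.963,"fingers":1},
    {"delta_pos":[-0.96,-0.3,0],"yaw":0.963,"fingers":1},
  ],
)

```text
clock: 2.1
eef_pos: [0.4224, -0.1277, 0.2608]
tool_rot: [0.766, 0.643, -0.0, -0.001]
ft_force: [1.0, -0.4, -0.4]
grip_width: 0.0855
grasp_force: 0.0
```

Run:
```python
from h import *
state(); print(delta(tray(-92,53,160)),delta(tray(-92,53,54)))
```

```text
t 2.1 tray [-196.2 -173.9  260.8] yawerr_tooly-trayy deg 0.36 q [-0.29  0.11 -0.07  1.39  0.    1.45] F [ 1.  -0.4 -0.4] w 0.0855
[-0.352  0.755  0.334] [-0.352  0.755  0.688]
```

>>> jog_arm(
  deltas=[
    {"delta_pos":[-0.1,0.15,0],"yaw":0,"fingers":1},
    {"delta_pos":[-0.2,0.3,0.05],"yaw":0.008,"fingers":1},
    {"delta_pos":[-0.3,0.45,0.1],"yaw":0.008,"fingers":1},
    {"delta_pos":[-0.352,0.6,0.15],"yaw":0.008,"fingers":1},
    {"delta_pos":[-0.352,0.7,0.25],"yaw":0.008,"fingers":1},
    {"delta_pos":[-0.352,0.755,0.33],"yaw":0.008,"fingers":1},
    {"delta_pos":[-0.352,0.755,0.33],"yaw":0.008,"fingers":1},
    {"delta_pos":[-0.352,0.755,0.33],"yaw":0.008,"fingers":1},
  ],
)

```text
clock: 2.9
eef_pos: [0.6264, -0.2707, 0.1609]
tool_rot: [0.768, 0.64, -0.001, -0.002]
ft_force: [-0.3, 0.5, 0.5]
grip_width: 0.0854
grasp_force: 0.0
```

Run:
```python
from h import *
state(); print(delta(tray(-92,53,54)))
cs={n:shot(n) for n in('top','side')}
a=cv2.resize(cs['top']['image'][90:270,330:530],(640,576))
b=cv2.resize(cs['side']['image'][150:330,240:440],(640,576))
i=np.hstack([cv2.resize(a,(400,360)),cv2.resize(b,(400,360))])
cv2.imwrite('pics/p1.png',i[:,:,::-1])
```

```text
t 2.9 tray [-92.3  52.6 160.9] yawerr_tooly-trayy deg 0.03 q [-0.41  0.65  0.46  1.38  0.    1.34] F [-0.3  0.5  0.5] w 0.0854
[-0.001  0.003  0.356]
```

View pics/p1.png

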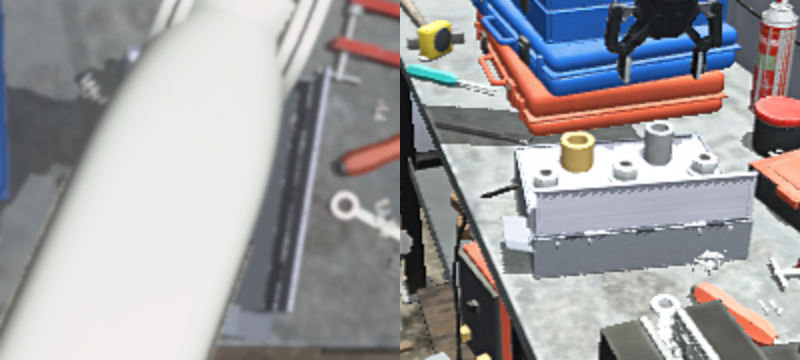

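The top view is blocked by the arm. The side view shows the open fingers, at (626,65) and (713,65), straddling the tall bush as planned. Descending now.

>>> jog_arm(
  deltas=[
    {"delta_pos":[0,0.003,0.1],"yaw":0,"fingers":1},
    {"delta_pos":[0,0.003,0.2],"yaw":0,"fingers":1},
    {"delta_pos":[0,0.003,0.28],"yaw":0,"fingers":1},
    {"delta_pos":[0,0.003,0.32],"yaw":0,"fingers":1},
    {"delta_pos":[0,0.003,0.355],"yaw":0,"fingers":1},
    {"delta_pos":[0,0.003,0.355],"yaw":0,"fingers":1},
  ],
)

```text
clock: 3.6
eef_pos: [0.6275, -0.2732, 0.0561]
tool_rot: [0.769, 0.639, -0.0, -0.0]
ft_force: [0.2, 0.0, 0.3]
grip_width: 0.0855
grasp_force: 0.0
```

Run:
```python
from h import *
state(); print(delta(tray(-2,53,54)))
c=shot('side')
cv2.imwrite('pics/p2.png',cv2.resize(c['image'][170:310,270:450],(720,560))[:,:,::-1])
```

```text
t 3.6 tray [-90.1  54.2  56.1] yawerr_tooly-trayy deg -0.12 q [-0.41  0.72  0.3   1.15 -0.    1.34] F [0.2 0.  0.3] w 0.0855
[-0.294 -0.003  0.007]
```

View pics/p2.png

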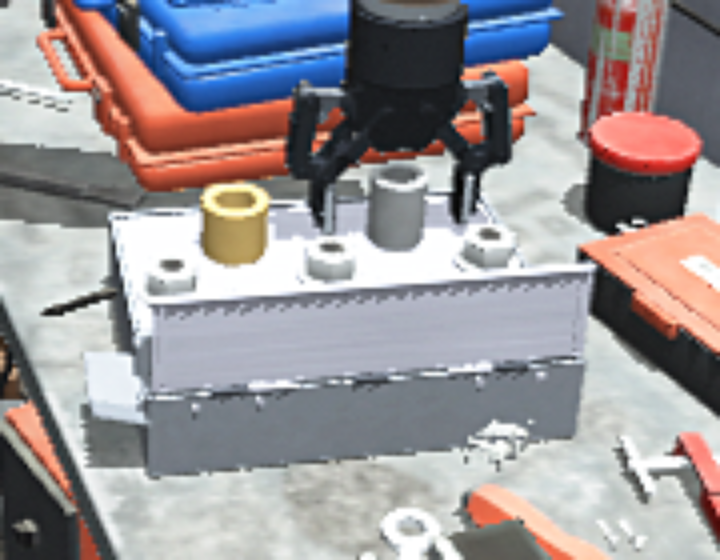

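>>> jog_arm(
  deltas=[
    {"delta_pos":[-0.02,-0.003,0.01],"yaw":0,"fingers":1},
    {"delta_pos":[-0.05,-0.003,0.01],"yaw":0,"fingers":1},
    {"delta_pos":[-0.08,-0.003,0.01],"yaw":0,"fingers":1},
    {"delta_pos":[-0.11,-0.003,0.01],"yaw":0,"fingers":1},
    {"delta_pos":[-0.14,-0.003,0.01],"yaw":0,"fingers":1},
    {"delta_pos":[-0.17,-0.003,0.01],"yaw":0,"fingers":1},
    {"delta_pos":[-0.2,-0.003,0.01],"yaw":0,"fingers":1},
  ],
)

```text
clock: 4.35
eef_pos: [0.61, -0.3274, 0.0515]
tool_rot: [0.768, 0.64, -0.001, -0.008]
ft_force: [-17.7, 16.7, 11.6]
grip_width: 0.0853
grasp_force: 14.7
```

Run:
```python
from h import *
state(); print(delta(tray(0,53,54)))
c=shot('side')
cv2.imwrite('pics/p3.png',cv2.resize(c['image'][170:310,270:450],(720,560))[:,:,::-1])
```

```text
t 4.35 tray [-33.5  46.7  51.5] yawerr_tooly-trayy deg 0.01 q [-0.49  0.75  0.35  1.19  0.    1.26] F [-17.7  16.7  11.6] w 0.0853
[-0.112  0.021 -0.01 ]
```

View pics/p3.png

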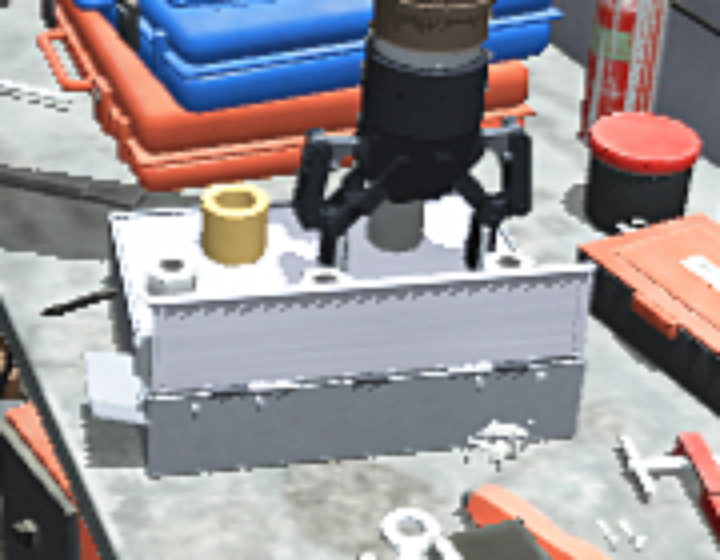

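The side view shows both nuts moved near the edge: nut B at (323,278) and nut A at (510,262). There is about 20 N sideways, so nut A may be wedged against the end bead. I'll back off and measure.

>>> jog_arm(
  deltas=[
    {"delta_pos":[0.04,0.0,0],"yaw":0,"fingers":1},
    {"delta_pos":[0.08,0.01,0],"yaw":0,"fingers":1},
    {"delta_pos":[0.08,0.01,0],"yaw":0,"fingers":1},
  ],
)

```text
clock: 4.7
eef_pos: [0.6246, -0.3085, 0.0531]
tool_rot: [0.769, 0.64, 0.0, 0.001]
ft_force: [0.8, 0.8, -0.6]
grip_width: 0.0858
grasp_force: 0.0
```

```bash
cat >> h.py <<'E'
def blobs(c,lo,hi,tx=(-140,70),ty=(-135,135)):
    w=cloud(c); d=w[...,:2]-O; X=d@TX*1e3; Y=d@TY*1e3; Z=w[...,2]*1e3
    m=(Z>lo)&(Z<hi)&(X>tx[0])&(X<tx[1])&(Y>ty[0])&(Y<ty[1])
    n,l,st,ce=cv2.connectedComponentsWithStats(m.astype(np.uint8))
    for i in range(1,n):
        if st[i,4]>=6:
            s=l==i; print('px',ce[i].round(),st[i,4],'X',X[s].min().round(),X[s].max().round(),'Y',Y[s].min().round(),Y[s].max().round(),'Z',Z[s].max().round())
E
python3 - <<'E'
from h import *
state()
c=shot('side'); blobs(c,77,86); print(); blobs(c,100,115)
t=shot('top'); print(); blobs(t,77,90)
i=np.hstack([cv2.resize(t['image'][90:270,330:530],(400,360)),cv2.resize(c['image'][190:290,290:430],(400,360))])
cv2.imwrite('pics/p4.png',i[:,:,::-1])
E
```

```text
t 4.7 tray [-54.8  57.6  53.1] yawerr_tooly-trayy deg -0.04 q [-0.46  0.74  0.34  1.16  0.    1.29] F [ 0.8  0.8 -0.6] w 0.0858
px [368. 225.] 44 X -83.0 -61.0 Y 36.0 69.0 Z 86.0
px [327. 228.] 49 X -86.0 -63.0 Y -77.0 -35.0 Z 86.0
px [391. 228.] 23 X -64.0 -40.0 Y 99.0 113.0 Z 86.0
px [354. 231.] 21 X -61.0 -42.0 Y 0.0 13.0 Z 86.0
px [312. 237.] 79 X -56.0 -21.0 Y -120.0 -88.0 Z 83.0
px [395. 234.] 59 X -29.0 -6.0 Y 90.0 121.0 Z 83.0
px [350. 239.] 34 X -25.0 -5.0 Y -26.0 1.0 Z 83.0
px [362. 256.] 359 X 62.0 70.0 Y -129.0 128.0 Z 86.0

px [371. 217.] 44 X -77.0 -64.0 Y 40.0 71.0 Z 110.0
px [394. 219.] 42 X -62.0 -39.0 Y 97.0 129.0 Z 115.0
px [355. 222.] 43 X -49.0 -40.0 Y -12.0 18.0 Z 115.0
px [362. 247.] 630 X 60.0 70.0 Y -129.0 128.0 Z 115.0

px [483. 156.] 13 X 61.0 63.0 Y 54.0 76.0 Z 90.0
px [482. 168.] 13 X 61.0 63.0 Y 28.0 51.0 Z 89.0
px [480. 178.] 6 X 62.0 62.0 Y 12.0 24.0 Z 88.0
px [476. 203.] 49 X 61.0 63.0 Y -80.0 8.0 Z 90.0
px [471. 235.] 23 X 61.0 62.0 Y -128.0 -85.0 Z 90.0
```

View pics/p4.png

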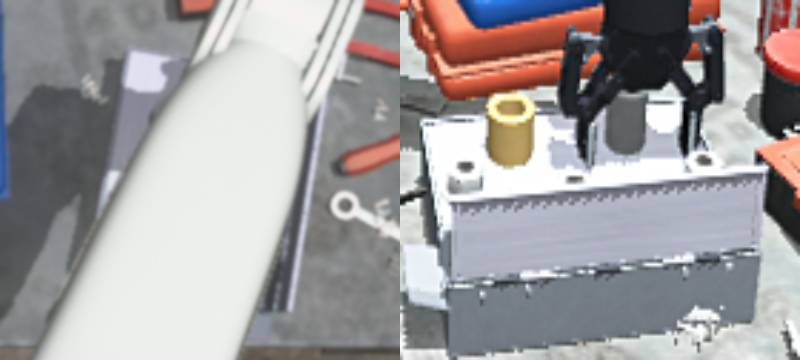

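The side view (right half) shows both nuts short of the edge. Nut A measures ty 105, while nut B has slid to ty -12. Both bushes are unmoved. I'll raise the tips slightly and take nut B alone with shut fingers.

>>> jog_arm(
  deltas=[
    {"delta_pos":[0.0,0.0,-0.13],"yaw":0,"fingers":1},
    {"delta_pos":[0.01,-0.03,-0.26],"yaw":0,"fingers":1},
    {"delta_pos":[0.03,-0.12,-0.26],"yaw":0,"fingers":0.5},
    {"delta_pos":[0.03,-0.232,-0.26],"yaw":0,"fingers":0},
    {"delta_pos":[0.03,-0.232,-0.26],"yaw":0,"fingers":0},
    {"delta_pos":[0.03,-0.232,-0.26],"yaw":0,"fingers":0},
    {"delta_pos":[0.03,-0.232,-0.26],"yaw":0,"fingers":0},
    {"delta_pos":[0.03,-0.232,-0.26],"yaw":0,"fingers":0},
  ],
)

```text
clock: 5.6
eef_pos: [0.5579, -0.2883, 0.131]
tool_rot: [0.769, 0.639, 0.0, 0.001]
ft_force: [0.0, -0.3, -0.8]
grip_width: 0.0
grasp_force: 0.0
```

Run:
```python
from h import *
state(); print(delta(tray(-64,-12,72)),delta(tray(0,-12,72)))
```

```text
t 5.6 tray [-62.6 -11.6 131. ] yawerr_tooly-trayy deg -0.12 q [-0.48  0.55  0.2   1.22 -0.    1.28] F [ 0.  -0.3 -0.8] w 0.0
[ 0.005 -0.002  0.197] [-0.209 -0.001  0.197]
```

>>> jog_arm(
  deltas=[
    {"delta_pos":[0.005,-0.002,0.1],"yaw":0,"fingers":0},
    {"delta_pos":[0.005,-0.002,0.197],"yaw":0,"fingers":0},
    {"delta_pos":[0.005,-0.002,0.197],"yaw":0,"fingers":0},
    {"delta_pos":[-0.04,-0.002,0.197],"yaw":0,"fingers":0},
    {"delta_pos":[-0.07,-0.002,0.197],"yaw":0,"fingers":0},
    {"delta_pos":[-0.1,-0.002,0.197],"yaw":0,"fingers":0},
    {"delta_pos":[-0.13,-0.002,0.197],"yaw":0,"fingers":0},
    {"delta_pos":[-0.16,-0.002,0.197],"yaw":0,"fingers":0},
    {"delta_pos":[-0.19,-0.002,0.197],"yaw":0,"fingers":0},
    {"delta_pos":[-0.22,-0.002,0.197],"yaw":0,"fingers":0},
    {"delta_pos":[-0.22,-0.002,0.197],"yaw":0,"fingers":0},
  ],
)

```text
clock: 6.7
eef_pos: [0.5434, -0.3538, 0.0717]
tool_rot: [0.77, 0.639, -0.0, 0.0]
ft_force: [0.4, -0.3, 0.0]
grip_width: -0.0002
grasp_force: 0.0
```

Run:
```python
from h import *
state()
c=shot('side'); blobs(c,70,90,tx=(-140,58)); t=shot('top'); print(); blobs(t,70,90,tx=(-140,55))
```

```text
t 6.7 tray [  4.4 -14.   71.7] yawerr_tooly-trayy deg -0.23 q [-0.58  0.63  0.19  1.12 -0.    1.18] F [ 0.4 -0.3  0. ] w -0.0002
px [326. 221.] 8 X -103.0 -97.0 Y -64.0 -52.0 Z 89.0
px [372. 226.] 32 X -77.0 -62.0 Y 49.0 70.0 Z 88.0
px [327. 229.] 100 X -84.0 -61.0 Y -77.0 -35.0 Z 90.0
px [312. 238.] 111 X -55.0 -21.0 Y -120.0 -89.0 Z 82.0
px [395. 235.] 62 X -31.0 -6.0 Y 89.0 122.0 Z 82.0

px [448. 132.] 186 X -34.0 -2.0 Y 90.0 124.0 Z 86.0
px [416. 145.] 23 X -97.0 -75.0 Y 54.0 68.0 Z 89.0
px [410. 155.] 30 X -105.0 -74.0 Y 36.0 48.0 Z 90.0
px [407. 194.] 18 X -97.0 -75.0 Y -54.0 -40.0 Z 90.0
px [397. 204.] 18 X -110.0 -90.0 Y -76.0 -55.0 Z 89.0
px [418. 222.] 52 X -58.0 -42.0 Y -113.0 -87.0 Z 85.0
```

>>> jog_arm(
  deltas=[
    {"delta_pos":[0,0,-0.12],"yaw":0,"fingers":0},
    {"delta_pos":[0.02,0,-0.23],"yaw":0,"fingers":0},
    {"delta_pos":[0.12,-0.12,-0.23],"yaw":0,"fingers":0},
    {"delta_pos":[0.22,-0.23,-0.23],"yaw":0,"fingers":0},
    {"delta_pos":[0.281,-0.3,-0.23],"yaw":0,"fingers":0},
    {"delta_pos":[0.281,-0.3,-0.23],"yaw":0,"fingers":0},
    {"delta_pos":[0.281,-0.3,-0.23],"yaw":0,"fingers":0},
  ],
)

```text
clock: 7.5
eef_pos: [0.471, -0.2524, 0.1412]
tool_rot: [0.769, 0.64, 0.0, 0.001]
ft_force: [0.3, -0.2, 0.8]
grip_width: 0.0001
grasp_force: 0.0
```

Run:
```python
from h import *
state(); print(delta(tray(-82,-104,72)),delta(tray(2,-104,72)))
```

```text
t 7.5 tray [ -82.2 -103.5  141.2] yawerr_tooly-trayy deg -0.05 q [-0.49  0.36 -0.07  1.14 -0.    1.26] F [ 0.3 -0.2  0.8] w 0.0001
[-0.001 -0.002  0.231] [-0.281 -0.002  0.231]
```

>>> jog_arm(
  deltas=[
    {"delta_pos":[0,0,0.12],"yaw":0,"fingers":0},
    {"delta_pos":[0,0,0.23],"yaw":0,"fingers":0},
    {"delta_pos":[0,0,0.23],"yaw":0,"fingers":0},
    {"delta_pos":[-0.04,0,0.23],"yaw":0,"fingers":0},
    {"delta_pos":[-0.08,0,0.23],"yaw":0,"fingers":0},
    {"delta_pos":[-0.12,0,0.23],"yaw":0,"fingers":0},
    {"delta_pos":[-0.16,0,0.23],"yaw":0,"fingers":0},
    {"delta_pos":[-0.2,0,0.23],"yaw":0,"fingers":0},
    {"delta_pos":[-0.24,0,0.23],"yaw":0,"fingers":0},
    {"delta_pos":[-0.285,0,0.23],"yaw":0,"fingers":0},
    {"delta_pos":[-0.285,0,0.23],"yaw":0,"fingers":0},
  ],
)

```text
clock: 8.6
eef_pos: [0.4548, -0.3392, 0.0718]
tool_rot: [0.77, 0.638, -0.0, 0.0]
ft_force: [0.4, 0.7, -0.3]
grip_width: 0.0003
grasp_force: 0.0
```

>>> jog_arm(
  deltas=[
    {"delta_pos":[0,0,-0.12],"yaw":0,"fingers":0},
    {"delta_pos":[0,0,-0.26],"yaw":0,"fingers":0},
    {"delta_pos":[0.1,0.15,-0.3],"yaw":0,"fingers":0.5},
    {"delta_pos":[0.18,0.3,-0.3],"yaw":0,"fingers":1},
    {"delta_pos":[0.21,0.45,-0.3],"yaw":0,"fingers":1},
    {"delta_pos":[0.21,0.535,-0.3],"yaw":0,"fingers":1},
    {"delta_pos":[0.21,0.535,-0.3],"yaw":0,"fingers":1},
    {"delta_pos":[0.21,0.535,-0.3],"yaw":0,"fingers":1},
    {"delta_pos":[0.21,0.535,-0.3],"yaw":0,"fingers":1},
  ],
)

```text
clock: 9.5
eef_pos: [0.6233, -0.3044, 0.1615]
tool_rot: [0.769, 0.639, -0.0, -0.001]
ft_force: [-0.4, -0.7, -0.3]
grip_width: 0.0849
grasp_force: 0.0
```

Run:
```python
from h import *
state(); print(delta(tray(-57,56,60)),delta(tray(2,56,60)))
c=shot('side'); blobs(c,70,90,tx=(-140,58));
```

```text
t 9.5 tray [-58.6  55.7 161.5] yawerr_tooly-trayy deg -0.16 q [-0.45  0.67  0.5   1.4  -0.    1.3 ] F [-0.4 -0.7 -0.3] w 0.0849
[-0.005  0.002  0.338] [-0.202  0.002  0.338]
px [328. 221.] 16 X -102.0 -92.0 Y -63.0 -43.0 Z 90.0
px [368. 225.] 91 X -85.0 -64.0 Y 35.0 70.0 Z 90.0
px [328. 229.] 112 X -85.0 -62.0 Y -77.0 -35.0 Z 90.0
px [395. 235.] 62 X -29.0 -6.0 Y 90.0 123.0 Z 83.0
```

>>> jog_arm(
  deltas=[
    {"delta_pos":[0,0,0.12],"yaw":0,"fingers":1},
    {"delta_pos":[0,0,0.24],"yaw":0,"fingers":1},
    {"delta_pos":[0,0,0.335],"yaw":0,"fingers":1},
    {"delta_pos":[0,0,0.335],"yaw":0,"fingers":1},
    {"delta_pos":[-0.04,0,0.335],"yaw":0,"fingers":1},
    {"delta_pos":[-0.06,0,0.335],"yaw":0,"fingers":1},
    {"delta_pos":[-0.08,0,0.335],"yaw":0,"fingers":1},
    {"delta_pos":[-0.1,0,0.335],"yaw":0,"fingers":1},
  ],
)

```text
clock: 10.35
eef_pos: [0.6198, -0.3341, 0.0639]
tool_rot: [0.769, 0.639, 0.002, 0.001]
ft_force: [-2.4, 6.9, 7.6]
grip_width: 0.0853
grasp_force: 4.7
```

Run:
```python
from h import *
state(); print(delta(tray(2,56,60)))
c=shot('side'); blobs(c,70,90,tx=(-140,58));
```

```text
t 10.35 tray [-28.8  57.5  63.9] yawerr_tooly-trayy deg -0.1 q [-0.5   0.75  0.38  1.2   0.    1.26] F [-2.4  6.9  7.6] w 0.0853
[-0.103 -0.005  0.013]
px [328. 220.] 16 X -103.0 -94.0 Y -64.0 -43.0 Z 90.0
px [369. 226.] 91 X -85.0 -62.0 Y 35.0 70.0 Z 90.0
px [328. 229.] 111 X -85.0 -60.0 Y -77.0 -35.0 Z 90.0
px [395. 234.] 48 X -35.0 -6.0 Y 93.0 120.0 Z 90.0
px [358. 236.] 17 X -24.0 -16.0 Y 1.0 14.0 Z 89.0
```

Run:
```python
from h import *
c=shot('side')
cv2.imwrite('pics/p5.png',cv2.resize(c['image'][190:270,330:430],(750,600),interpolation=cv2.INTER_CUBIC)[:,:,::-1])
w=cloud(c); d=w[...,:2]-O
for v,u in((s,e) for s in range(226,246,2) for e in (356,358,360,388,391,394,397)):
    print(v,u,np.round([d[v,u]@TX*1e3,d[v,u]@TY*1e3,w[v,u,2]*1e3]),end='\n' if u==397 else ' ')
```

```text
226 356 [-21.   3. 111.] 226 358 [-19.   7. 112.] 226 360 [-18.  12. 112.] 226 388 [-95. 114.  58.] 226 391 [-40. 101.  92.] 226 394 [-15.  99. 106.] 226 397 [-19. 109. 103.]
228 356 [-24.   4. 104.] 228 358 [-19.   8. 106.] 228 360 [-14.  11. 109.] 228 388 [-85. 110.  59.] 228 391 [-37. 100.  88.] 228 394 [-17. 100. 100.] 228 397 [-21. 110.  96.]
230 356 [-22.   4.  99.] 230 358 [-19.   8. 101.] 230 360 [-18.  13. 101.] 230 388 [-71. 106.  61.] 230 391 [-36. 100.  82.] 230 394 [-16. 100.  94.] 230 397 [-24. 112.  88.]
232 356 [-19.   3.  95.] 232 358 [-18.   8.  95.] 232 360 [-16.  12.  96.] 232 388 [-65. 104.  58.] 232 391 [-35. 101.  77.] 232 394 [-14. 100.  89.] 232 397 [-23. 112.  83.]
234 356 [-19.   4.  89.] 234 358 [-13.   7.  93.] 234 360 [-18.  14.  89.] 234 388 [-55. 101.  58.] 234 391 [-53. 108.  59.] 234 394 [-17. 102.  82.] 234 397 [-51. 124.  59.]
236 356 [-54.  14.  61.] 236 358 [-17.   8.  84.] 236 360 [-17.  13.  84.] 236 388 [-45.  97.  59.] 236 391 [-45. 106.  58.] 236 394 [-8. 99. 81.] 236 397 [ -7. 107.  81.]
238 356 [-45.  11.  61.] 238 358 [-16.   8.  79.] 238 360 [-45.  22.  60.] 238 388 [ 68.  55. 127.] 238 391 [ 66.  63. 125.] 238 394 [ 70.  68. 127.] 238 397 [ 66.  77. 123.]
240 356 [ 65. -19. 127.] 240 358 [ 64. -15. 126.] 240 360 [ 68. -11. 128.] 240 388 [ 65.  56. 119.] 240 391 [ 65.  63. 119.] 240 394 [ 67.  70. 119.] 240 397 [ 65.  78. 118.]
242 356 [ 69. -20. 124.] 242 358 [ 67. -15. 122.] 242 360 [ 68. -10. 122.] 242 388 [ 64.  57. 113.] 242 391 [ 68.  63. 115.] 242 394 [ 66.  71. 114.] 242 397 [ 65.  79. 112.]
244 356 [ 65. -19. 116.] 244 358 [ 63. -14. 114.] 244 360 [ 64.  -9. 115.] 244 388 [ 64.  58. 108.] 244 391 [ 63.  65. 107.] 244 394 [ 65.  72. 107.] 244 397 [ 64.  80. 106.]
```

View pics/p5.png

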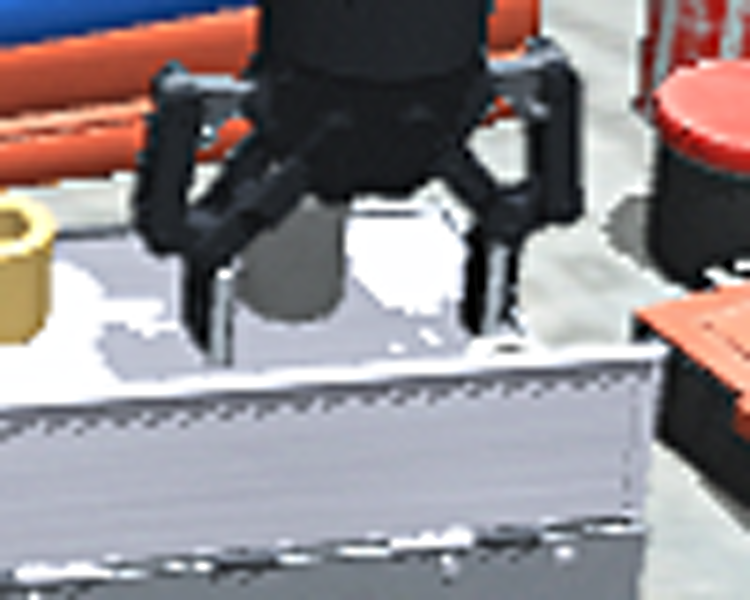

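The far finger tip is riding on top of nut A, at about (500,345) in the crop, because the tips were too high. I'll lift, back off and go in lower.

>>> jog_arm(
  deltas=[
    {"delta_pos":[0,0,-0.05],"yaw":0,"fingers":1},
    {"delta_pos":[0.06,0,-0.05],"yaw":0,"fingers":1},
    {"delta_pos":[0.13,0,-0.05],"yaw":0,"fingers":1},
    {"delta_pos":[0.13,0,-0.05],"yaw":0,"fingers":1},
    {"delta_pos":[0.13,0,0.025],"yaw":0,"fingers":1},
    {"delta_pos":[0.13,0,0.025],"yaw":0,"fingers":1},
  ],
)

```text
clock: 11.05
eef_pos: [0.6241, -0.2932, 0.0501]
tool_rot: [0.768, 0.64, -0.001, -0.003]
ft_force: [-0.5, 0.6, -0.1]
grip_width: 0.0852
grasp_force: 0.0
```

Run:
```python
from h import *
state(); print(delta(tray(2,56,53)))
c=shot('side'); blobs(c,70,90,tx=(-140,58))
```

```text
t 11.05 tray [-69.8  54.4  50.1] yawerr_tooly-trayy deg -0.03 q [-0.44  0.74  0.32  1.16 -0.    1.31] F [-0.5  0.6 -0.1] w 0.0852
[-0.239  0.005 -0.01 ]
px [388. 225.] 50 X -80.0 -54.0 Y 95.0 111.0 Z 90.0
px [328. 221.] 15 X -101.0 -95.0 Y -64.0 -43.0 Z 90.0
px [368. 226.] 91 X -85.0 -63.0 Y 36.0 70.0 Z 90.0
px [328. 229.] 106 X -86.0 -62.0 Y -77.0 -34.0 Z 90.0
px [352. 228.] 44 X -74.0 -54.0 Y -2.0 11.0 Z 90.0
px [396. 236.] 20 X -17.0 -4.0 Y 94.0 120.0 Z 82.0
```

>>> jog_arm(
  deltas=[
    {"delta_pos":[-0.03,0.01,0],"yaw":0,"fingers":1},
    {"delta_pos":[-0.06,0.01,0],"yaw":0,"fingers":1},
    {"delta_pos":[-0.08,0.01,0],"yaw":0,"fingers":1},
    {"delta_pos":[-0.1,0.01,0],"yaw":0,"fingers":1},
    {"delta_pos":[-0.12,0.01,0],"yaw":0,"fingers":1},
  ],
)

```text
clock: 11.6
eef_pos: [0.6223, -0.3327, 0.054]
tool_rot: [0.769, 0.639, 0.0, 0.0]
ft_force: [0.6, 0.7, -0.4]
grip_width: 0.0855
grasp_force: 0.0
```

>>> jog_arm(
  deltas=[
    {"delta_pos":[-0.02,0,0],"yaw":0,"fingers":1},
  ],
)

```text
clock: 11.7
eef_pos: [0.6213, -0.3381, 0.0539]
tool_rot: [0.769, 0.639, 0.0, -0.0]
ft_force: [-0.6, 2.1, 0.3]
grip_width: 0.0853
grasp_force: 0.4
```

Run:
```python
from h import *
state()
c=shot('side'); blobs(c,72,90,tx=(-140,58))
```

```text
t 11.7 tray [-25.1  59.7  53.9] yawerr_tooly-trayy deg -0.14 q [-0.5   0.76  0.38  1.19  0.    1.26] F [-0.6  2.1  0.3] w 0.0853
px [328. 221.] 14 X -103.0 -92.0 Y -63.0 -43.0 Z 90.0
px [370. 226.] 62 X -76.0 -63.0 Y 37.0 70.0 Z 89.0
px [328. 228.] 96 X -85.0 -62.0 Y -77.0 -35.0 Z 90.0
px [395. 233.] 49 X -35.0 -5.0 Y 96.0 118.0 Z 90.0
px [358. 236.] 37 X -30.0 -12.0 Y 3.0 16.0 Z 90.0
```

>>> jog_arm(
  deltas=[
    {"delta_pos":[-0.02,-0.005,0.01],"yaw":0,"fingers":1},
    {"delta_pos":[-0.04,-0.005,0.01],"yaw":0,"fingers":1},
    {"delta_pos":[-0.06,-0.005,0.01],"yaw":0,"fingers":1},
  ],
)

```text
clock: 12.05
eef_pos: [0.6169, -0.355, 0.0511]
tool_rot: [0.769, 0.64, 0.0, 0.0]
ft_force: [-1.0, 3.2, 3.9]
grip_width: 0.0855
grasp_force: 2.2
```

>>> jog_arm(
  deltas=[
    {"delta_pos":[-0.02,0,0],"yaw":0,"fingers":1},
    {"delta_pos":[-0.04,0,0],"yaw":0,"fingers":1},
  ],
)

```text
clock: 12.25
eef_pos: [0.614, -0.3676, 0.0505]
tool_rot: [0.769, 0.639, -0.0, 0.0]
ft_force: [-0.7, -1.3, 0.0]
grip_width: 0.0853
grasp_force: 0.0
```

Run:
```python
from h import *
state()
c=shot('side'); blobs(c,72,90,tx=(-140,58))
```

```text
t 12.25 tray [ 5.2 57.9 50.5] yawerr_tooly-trayy deg -0.15 q [-0.54  0.78  0.41  1.2  -0.    1.22] F [-0.7 -1.3  0. ] w 0.0853
px [328. 221.] 15 X -102.0 -95.0 Y -63.0 -42.0 Z 89.0
px [328. 228.] 103 X -84.0 -63.0 Y -77.0 -35.0 Z 90.0
```

>>> jog_arm(
  deltas=[
    {"delta_pos":[0,0,-0.12],"yaw":0,"fingers":1},
    {"delta_pos":[0,0,-0.25],"yaw":0,"fingers":1},
    {"delta_pos":[0,-0.08,-0.38],"yaw":0,"fingers":1},
    {"delta_pos":[0,-0.2,-0.4],"yaw":0,"fingers":0.5},
    {"delta_pos":[-0.1,-0.32,-0.4],"yaw":0,"fingers":0},
    {"delta_pos":[-0.22,-0.42,-0.4],"yaw":0,"fingers":0},
    {"delta_pos":[-0.317,-0.46,-0.4],"yaw":0,"fingers":0},
    {"delta_pos":[-0.317,-0.46,-0.4],"yaw":0,"fingers":0},
    {"delta_pos":[-0.317,-0.46,-0.4],"yaw":0,"fingers":0},
  ],
)

```text
clock: 13.2
eef_pos: [0.4605, -0.4356, 0.1702]
tool_rot: [0.77, 0.638, 0.0, -0.001]
ft_force: [0.1, 1.3, -0.8]
grip_width: 0.0004
grasp_force: 0.0
```

Run:
```python
from h import *
state()
c=shot('side'); blobs(c,72,90,tx=(-140,58));t=shot('top'); print();blobs(t,72,90,tx=(-140,58));print();blobs(t,15,52,tx=(2,58))
i=np.hstack([cv2.resize(t['image'][90:270,330:530],(400,360)),cv2.resize(c['image'][170:310,260:450],(400,360))])
cv2.imwrite('pics/p6.png',i[:,:,::-1])
print(delta(tray(100,-80,105)))
```

```text
t 13.2 tray [ 99.9 -80.8 170.2] yawerr_tooly-trayy deg -0.25 q [-0.76  0.54  0.29  1.32  0.    1.  ] F [ 0.1  1.3 -0.8] w 0.0004
px [368. 225.] 85 X -84.0 -63.0 Y 35.0 70.0 Z 90.0
px [323. 228.] 38 X -85.0 -66.0 Y -77.0 -63.0 Z 90.0

px [416. 145.] 21 X -94.0 -75.0 Y 53.0 67.0 Z 88.0
px [409. 154.] 28 X -106.0 -79.0 Y 35.0 58.0 Z 90.0
px [408. 196.] 21 X -96.0 -74.0 Y -63.0 -40.0 Z 90.0
px [398. 205.] 12 X -109.0 -90.0 Y -76.0 -63.0 Z 87.0

px [468. 138.] 369 X 5.0 58.0 Y 86.0 130.0 Z 52.0
px [475. 150.] 8 X 55.0 58.0 Y 83.0 94.0 Z 24.0
px [462. 193.] 277 X 19.0 58.0 Y -34.0 7.0 Z 39.0
px [454. 236.] 339 X 2.0 58.0 Y -135.0 -86.0 Z 52.0
[-0.005 -0.     0.217]
```

View pics/p6.png

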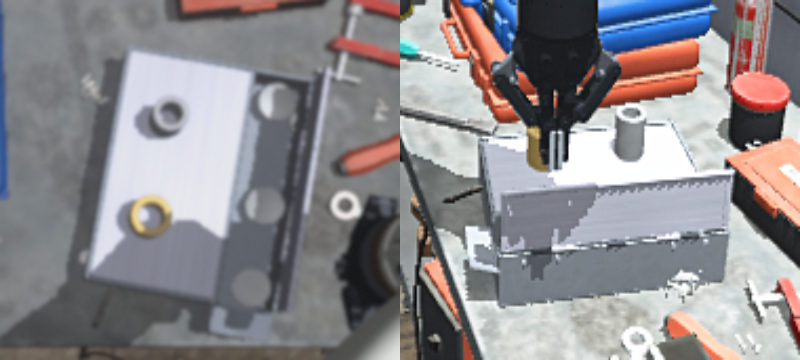

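The top view shows all three nuts in the trough, at (275,100), (262,205) and (250,288), and both bushes standing. The cover is upright. Next I'll go down behind the cover and push it over.

>>> jog_arm(
  deltas=[
    {"delta_pos":[0,0,0.11],"yaw":0,"fingers":0},
    {"delta_pos":[0,0,0.217],"yaw":0,"fingers":0},
    {"delta_pos":[0,0,0.217],"yaw":0,"fingers":0},
    {"delta_pos":[0.04,0,0.217],"yaw":0,"fingers":0},
    {"delta_pos":[0.07,0,0.217],"yaw":0,"fingers":0},
    {"delta_pos":[0.1,0,0.217],"yaw":0,"fingers":0},
    {"delta_pos":[0.133,0,0.223],"yaw":0,"fingers":0},
    {"delta_pos":[0.165,0,0.237],"yaw":0,"fingers":0},
    {"delta_pos":[0.165,0,0.237],"yaw":0,"fingers":0},
  ],
)

```text
clock: 14.2
eef_pos: [0.4707, -0.3845, 0.0996]
tool_rot: [0.768, 0.64, 0.0, -0.0]
ft_force: [-0.3, 0.5, -0.1]
grip_width: 0.0002
grasp_force: 0.0
```

Run:
```python
from h import *
state()
c=shot('side'); w=cloud(c); d=w[...,:2]-O; X=d@TX*1e3;Y=d@TY*1e3;Z=w[...,2]*1e3
for z in range(60,130,10):
    m=(Y>0)&(Y<110)&(abs(Z-z)<3)&(X>-10)&(X<90)
    print(z,m.sum(),np.median(X[m]).round(1) if m.any() else '')
```

```text
t 14.2 tray [ 47.8 -80.   99.6] yawerr_tooly-trayy deg -0.03 q [-0.69  0.53  0.09  1.13  0.    1.07] F [-0.3  0.5 -0.1] w 0.0002
60 83 66.9
70 138 60.6
80 143 53.1
90 136 46.3
100 144 38.3
110 101 32.9
120 1 33.6
```

>>> jog_arm(
  deltas=[
    {"delta_pos":[0.023,0,0.025],"yaw":0,"fingers":0},
    {"delta_pos":[0.046,0,0.055],"yaw":0,"fingers":0},
    {"delta_pos":[0.06,0,0.085],"yaw":0,"fingers":0},
    {"delta_pos":[0.067,0,0.11],"yaw":0,"fingers":0},
    {"delta_pos":[0.067,0,0.122],"yaw":0,"fingers":0},
    {"delta_pos":[0.067,0,0.128],"yaw":0,"fingers":0},
    {"delta_pos":[0.067,0,0.132],"yaw":0,"fingers":0},
  ],
)

```text
clock: 14.95
eef_pos: [0.4735, -0.3654, 0.0622]
tool_rot: [0.769, 0.639, 0.0, -0.001]
ft_force: [-6.3, 6.9, 23.5]
grip_width: 0.0001
grasp_force: 11.4
```

```bash
cat >> h.py <<'E'
def cover(c):
    w=cloud(c); d=w[...,:2]-O; X=d@TX*1e3;Y=d@TY*1e3;Z=w[...,2]*1e3
    for x in range(-10,66,8):
        m=(Y>-20)&(Y<110)&(abs(X-x)<3)&(Z>30)&(Z<90); print(x,m.sum(),np.median(Z[m]).round(1) if m.any() else '')
E
python3 - <<'E'
from h import *
state(); cover(shot('side'))
E
```

```text
t 14.95 tray [ 28.4 -80.7  62.2] yawerr_tooly-trayy deg -0.11 q [-0.66  0.55  0.01  1.03  0.    1.1 ] F [-6.3  6.9 23.5] w 0.0001
-10 48 59.9
-2 15 64.2
6 111 62.3
14 72 61.3
22 66 61.5
30 81 61.5
38 71 61.4
46 82 61.7
54 75 61.7
62 148 55.3
```

Cover flat at 61.5 mm with the stop reached (23 N). Lifting clear to check.

>>> jog_arm(
  deltas=[
    {"delta_pos":[0,0,-0.05],"yaw":0,"fingers":0},
    {"delta_pos":[0,0,-0.2],"yaw":0,"fingers":0},
    {"delta_pos":[0,-0.15,-0.35],"yaw":0,"fingers":0},
    {"delta_pos":[0.05,-0.3,-0.5],"yaw":0,"fingers":0},
    {"delta_pos":[0.1,-0.45,-0.6],"yaw":0,"fingers":0},
    {"delta_pos":[0.1,-0.5,-0.6],"yaw":0,"fingers":0},
    {"delta_pos":[0.1,-0.5,-0.6],"yaw":0,"fingers":0},
    {"delta_pos":[0.1,-0.5,-0.6],"yaw":0,"fingers":0},
  ],
)

```text
clock: 15.8
eef_pos: [0.3319, -0.3099, 0.2407]
tool_rot: [0.769, 0.639, 0.0, 0.001]
ft_force: [-0.6, 0.0, 0.2]
grip_width: -0.0
grasp_force: 0.0
```

Run:
```python
from h import *
state(); c=shot('side'); cover(c); t=shot('top')
i=np.hstack([cv2.resize(t['image'][90:270,180:530],(400,360)),cv2.resize(c['image'][170:310,240:450],(400,360))])
cv2.imwrite('pics/p7.png',i[:,:,::-1])
```

```text
t 15.8 tray [  -0.6 -230.   240.7] yawerr_tooly-trayy deg -0.19 q [-0.75  0.14 -0.09  1.33  0.    1.  ] F [-0.6  0.   0.2] w -0.0
-10 46 59.5
-2 15 64.6
6 113 62.2
14 69 61.6
22 74 61.4
30 72 61.3
38 71 61.7
46 73 61.6
54 88 61.4
62 162 55.3
```

View pics/p7.png

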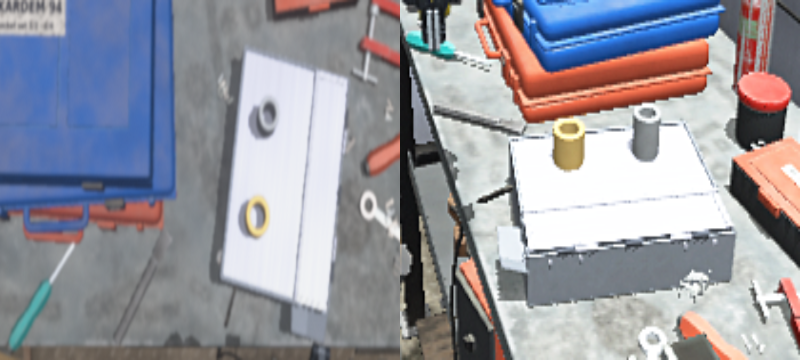

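The cover lies flat and shut. Both bushes stand on the platform at (265,115) and (257,215), and the screwdriver and chisel are where they were.

```bash
python3 -c "
from workcell import bot
print(bot.job_done())"
```

```text
the job is handed in; nothing more can be done
None
```

The job is handed in at about 16 s: all three nuts are in the trough, both bushes are standing on the platform, the cover is shut, and the screwdriver and chisel are undisturbed.

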